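Start a seed count at the stereo microscope

TASK

Start a new seed count: switch on the microscope's top light by pressing the upper half of the right-hand rocker on the sloping flank of its base fully down, then zero the tally counter by pressing its wide clear bar fully down and letting it up, and then log the seed in view by pressing the second square key from the left fully down and letting it up (left and right as you face them). Press or turn no other switch, knob or key, and leave the dish on the stage and everything standing about the bench in its place.

Things in the scene. Friction and masses are not known exactly. Their poses are not given: they have to be found in the camera images.
- microscope: White stereo microscope, fixed. Origin on the bench under its base; z up, its +y to the eyepieces (operator's seat), column at -y. Base x -200 to +130, y -180 to +180 mm; deck 75 mm high; on the -x side a flank slopes from (x -105, z 75) to (x -200, z 12) mm, outward normal (-0.553, 0, 0.833) in this frame. Nothing overhangs the flank: column, head and knobs, up to 530 mm high, stay at x > -75 mm.
- top_light (a joint): Right-hand one of two black rockers on the flank, 23 mm wide, 34 mm long up the slope, pivot level across its middle; V-shaped top of two flat halves. 0 rad = off: upper half tilted up 0.35 rad, its edge 12 mm off the flank. 0.35 = on: upper half parallel to the flank, its face 6 mm off it, lower half up. A stiff detent: it stays where it is left, so push it right over; takes about 2 N on the outer part of the upper half.
- top_light_press (a point): Point on the upper half of rocker top_light. Off: 9.2 mm up the slope from the pivot, 9.8 mm off the flank; on: 12 mm up, 6 mm off. The frame turns with the rocker: when off, z is the flank's outward normal, x up the slope, y level to the left as the robot sees it. Push along that normal; a finger may overhang the cap's top edge; keep it off the lower half, which must rise.
- stage_light (a joint): Left-hand rocker on the flank, same kind, size and values (0 = off), 60 mm to the left of top_light centre to centre. To be left off.
- dimmer_mark (a point): The pointer mark at the rim of the face of the round black dimmer knob on the flank (diameter 30 mm, standing 17 mm off the flank, 67 mm to the right of top_light centre to centre), 14 mm from the knob's axis; set anywhere round it at the start. To be left as it is.
- counter: Grey tally counter, a fixed wedge-shaped desk unit, x -80 to 80, y -125 to 125 mm. Origin at the centre of its underside, on the bench; front to -x. Key deck 22 mm high at the front edge, tilted 10.3 degrees up to the back: outward normal (-0.179, 0, 0.984) in this frame. From x = +30 mm on, a hood with five readouts, 70 mm high. Left = +y, as seen by the robot.
- clear_key_top (a point): Centre of the top of the clear bar, the only wide key (62 x 18 mm), right-hand side of the second row, 47 mm up the deck from the front row. z is the deck's outward normal, y along the row to the left. All keys stand 9 mm off the deck, 4 mm when fully down; they move along that normal and spring back; fully down takes 3.3 N.
- key_2_top (a point): Centre of the top of key_2, second from the left of the five square keys (20 x 20 mm, 42 mm apart centre to centre) in the front row. Axes as for clear_key_top. Moves with the key.
- key_1 (a joint): Travel in m of square key number 1 from the left: 0 = up, 0.005 = fully down.
- key_2 (a joint): Travel in m of square key number 2 from the left: 0 = up, 0.005 = fully down.
- key_3 (a joint): Travel in m of square key number 3 from the left: 0 = up, 0.005 = fully down.
- key_4 (a joint): Travel in m of square key number 4 from the left: 0 = up, 0.005 = fully down.
- key_5 (a joint): Travel in m of square key number 5 from the left: 0 = up, 0.005 = fully down.
- clear_key (a joint): Travel in m of the wide clear bar: 0 = up, 0.005 = fully down.
- undo_key (a joint): Travel in m of the round undo key (diameter 18 mm, left end of the second row): 0 = up, 0.005 = fully down.
- dish: Clear petri dish with brown seeds, diameter 84 mm, 14 mm tall, standing on the round stage of the microscope; origin at the centre of its underside. To be left where it stands.
- dropper_bottle: Frosted bottle with a wooden collar and white bulb, diameter 44 mm, 108 mm tall; origin at the centre of its underside. To be left where it stands.
- forceps: Steel forceps lying flat along their own x, 135 mm long, 13 mm wide, 10 mm tall; origin on the bench under them, 76 mm from the joined end and 58 mm from the tips. To be left where it stands.
- slide_box: Blue open box of glass slides, 85 x 62 x 30 mm; origin at the centre of its underside. To be left where it stands.
- vial_a: Glass vial with white cap, diameter 27 mm, 54 mm tall; origin at the centre of its underside. To be left where it stands.
- vial_b: Glass vial like vial_a. To be left where it stands.
- needle: Dissecting needle with wooden handle, 140 mm long, 10 mm tall, lying along its own x; origin under its middle. To be left where it stands.
- wash_bottle: White plastic bottle, diameter 60 mm, 150 mm tall; origin at the centre of its underside. To be left where it stands.

How it is judged:
By the outcome, as a careful person would: the job done as asked, in the order asked, and still so for the second after the job is handed in, with the robot touching nothing.
It also fails if it takes over 58 s, if anything falls off the work surface, if the arm or the gripper's body presses on something with over 40 N, if the wrist force passes 120 N, or if a joint passes its speed limit or range.

ROBOT

A 7-joint arm with a two-finger parallel gripper is mounted at the origin on the work surface. World frame = base frame: x ahead of the robot, y to its left, z up, the work surface at z = 0. Lengths are in mm, angles in rad, forces in N, time in s.
With the tool pointing down it reaches from about 400 to 875 mm from the base axis. Payload 4.4 kg.
Tool frame: the origin (TCP) lies midway between the tips of the shut fingers; the grasp point (between the pads) lies 19 mm behind it (ctrl.pinch_z is the distance from the TCP to the grasp point, in mm); z points along the fingers, y is the line along which they close (so a half turn about z gives the same grasp; the last joint's range is limited). The gripper opens to 85 mm and grips with 20 to 120 N. Pads are 22 mm wide; open, the fingers measure 114 mm over their backs; the gripper's body (76 mm by 85 mm) begins 54 mm behind the grasp point. The pads swing forward as they close: fully open they stand 13 mm farther back than shut.
Start: joints at [-1.307, 0.628, 0.038, 1.517, -0.027, 0.996, -0.02], TCP at [210.481, 614.992, 231.313] pointing down, gripper open.
Joint ranges: [-3.06, 3.06], [-0.37, 2.12], [-1.25, 1.32], [0.18, 2.47], [-1.1, 4.24], [0.23, 1.98], [-2.94, 2.94]. Speed limits (rad/s): [2.57, 2.57, 3.14, 3.14, 3.14, 3.14, 3.14].

INTERFACE

Orientations are given as [roll, pitch, yaw] about the fixed x, y, z axes, in that order (R = Rz(yaw) Ry(pitch) Rx(roll)).
In Python, from cell import read_state, cams, order, ctrl gives the robot as it stands.
- The arm moves only by the tool move_arm, never from a script. Its argument "targets" is text: rows parted by semicolons, each of 7 numbers parted by spaces: the gripper's target within -1 to 1 (fully open at 1, half-way at 0, shut at -1), then the shift along the tool's x, y, z in cm, then the turn, a rotation vector about the tool's x, y, z in degrees. A call has 1 to 5 rows; each row shifts and turns the commanded pose from where the row before left it, along the tool's axes as they then stand; what a row does not reach is not made up. A row lasts 1/12 s, in which the tool goes at most 41.7 mm and 7.16 degrees, less where a joint would pass 70% of its speed; a pose out of reach is approached as far as the arm can. A call with a gripper value outside its range is refused whole. The fingers move at their own pace and stop on an object; the grip force is fixed at half the most. Time passes only in rows, so rows that do not move let the fingers close. It gives the time, the measured TCP pose, the force, the opening and the grip force at its end, in the units of the state.
- read_state(): the state, without advancing time (a new reading comes with each control period).
- cams.get_image(name): name is "scene" or "top"; returns a dict with "color" (384x512x3 uint8, red, green, blue), "fovy" (degrees; the focal length in pixels is half the picture's height over the tangent of half this angle, whatever the lens; pixels are square), "cx", "cy" (the principal point, pixels), "rvec" (rotation vector, rad) and "tvec" (3), from world to camera coordinates, as OpenCV has them. Camera axes: x right, y down, z forward; pixel columns grow to the right and rows downward; lengths in mm; the calibration is good to about 2 mm. A picture is of the moment at which its call begins. There is no depth.
- order.finish_job(): hands the job in; it is judged then, once.
The state is a dict: "clock": time; "qpos": joint angles; "qd": joint speeds; "tau": joint torques, N m; "eef_pos": TCP position; "tool_rot": TCP orientation; "force": force on the tool from outside, world axes, zero at the start; "torque": the same for the moment, N m; "width": finger opening in mm; "gripper_force": force on a finger pad.
Only numpy, scipy, OpenCV 4.12 (cv2) and the standard library are available. Lean on these libraries where they do the work, as an engineer would, in place of code of your own. Each camera call takes 0.05 s, during which the arm holds its last target. There are 200 camera calls.

## Working session

There is one attempt and no reset: what is moved stays moved. The work goes in short steps, Python scripts to look and compute and a tool call to move; the robot and the scene stay as the last step left them, time stands still between calls to the robot, and variables do not carry over. Pictures are saved under pics/ and viewed, at most 10 in all, crops included, and the job is handed in when it is done.

Besides the shell and the picture viewer there is one more tool, called after ">>>" as a command line: name --argument value ..., lists and objects as JSON in quotes. move_arm: Moves the arm, as the interface text tells. Its arguments: {"type":"object","properties":{"targets":{"type":"string"}},"required":["targets"]}

```bash
mkdir -p pics; cat > h.py <<'E'
import numpy as np, cv2
from cell import read_state, cams, order, ctrl
def K(im):
    f=192/np.tan(np.radians(im['fovy'])/2); return np.array([[f,0,im['cx']],[0,f,im['cy']],[0,0,1.]])
def proj(im,P):
    return cv2.projectPoints(np.array(P,float).reshape(-1,3),np.array(im['rvec'],float),np.array(im['tvec'],float),K(im),None)[0][:,0]
E
python3 - <<'E'
from h import *
import pickle
d={}
for n in('scene','top'):
    im=cams.get_image(n); d[n]=im
    R=cv2.Rodrigues(np.array(im['rvec'],float))[0]
    print(n,im['fovy'],im['cx'],im['cy'],-R.T@np.array(im['tvec']).ravel(),R[2])
    cv2.imwrite(f'pics/{n}0.png',cv2.resize(im['color'][:,:,::-1],(800,600),interpolation=cv2.INTER_CUBIC))
pickle.dump(d,open('d.pkl','wb'))
print(read_state())
E
```

```text
scene 57.320528794686446 255.97639988728307 189.57418210578552 [1201.81748749  161.06733367  633.56989184] [-0.74776234 -0.17594155 -0.64023125]
top 52.471427723693196 253.45173748007494 191.44666698329087 [ 443.69975524   10.0611624  1050.6581952 ] [ 0.11995594 -0.0069432  -0.99275494]
{'clock': 0.1, 'qpos': array([-1.30679311,  0.62925162,  0.03843488,  1.51825306, -0.02702298,
        0.99632806, -0.02000839]), 'qd': array([ 0.00193233,  0.0002198 ,  0.00042373, -0.00269588, -0.00143976,
        0.00056863,  0.000655  ]), 'tau': array([ 2.99655811e-03, -5.64525819e+01,  1.23067617e+00, -1.93970203e+01,
        1.13389871e-02,  5.39404937e-03,  7.93857311e-06]), 'eef_pos': array([210.28397849, 614.45131562, 230.48695873]), 'tool_rot': array([-3.13986978e+00, -7.86227453e-06,  2.81177686e+00]), 'force': array([0.38566216, 0.13492578, 0.28547558]), 'torque': array([-0.01035384, -0.02080986, -0.0165022 ]), 'gripper_force': 0.0, 'width': 85.44949555830462}
```

View pics/scene0.png

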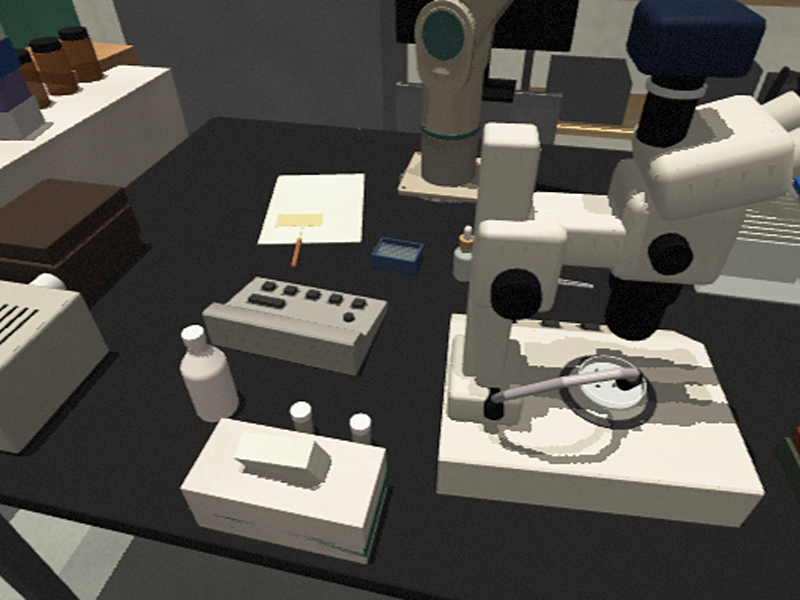

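View pics/top0.png

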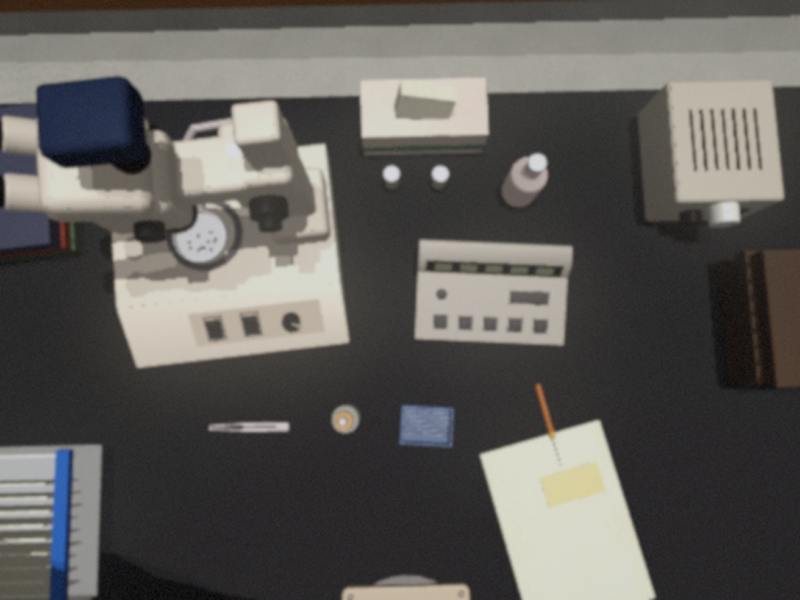

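The scene view shows the counter at (300,320), with the keys facing the robot. In the top view, the rockers are at (215,328) and (251,323), and the dimmer is at (292,321). The front keys run from (440,321) to (540,326), and the clear bar is at (529,297). Next I'll crop in closer.

```bash
python3 - <<'E'
from h import *
import pickle
d=pickle.load(open('d.pkl','rb'))
t=d['top']['color'][:,:,::-1]; s=d['scene']['color'][:,:,::-1]
def crop(i,x,y,w,h,k): return cv2.convertScaleAbs(cv2.resize(i[y:y+h,x:x+w],None,fx=k,fy=k,interpolation=cv2.INTER_CUBIC),alpha=1.3)
cv2.imwrite('pics/a.png',crop(t,70,175,160,66,5))
cv2.imwrite('pics/b.png',np.vstack([crop(t,258,148,120,76,4),crop(s,128,168,120,72,4)]))
E
```

```text
(no output)
```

View pics/a.png

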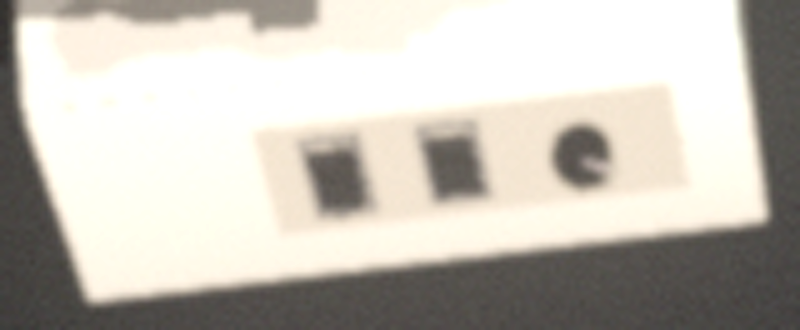

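View pics/b.png

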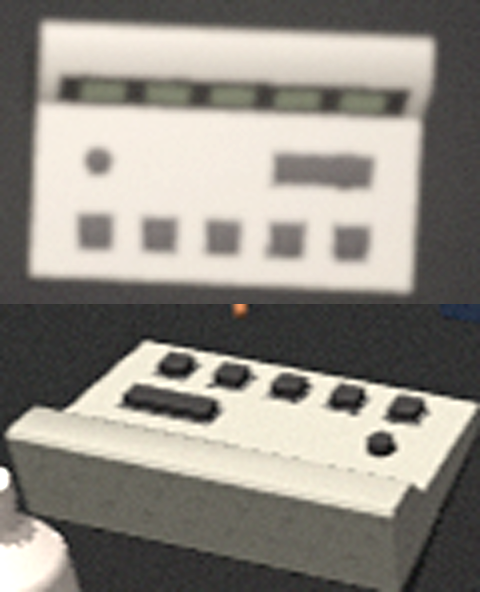

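```bash
cat > fit.py <<'E'
from h import *
import pickle
from scipy.optimize import least_squares as LS
d=pickle.load(open('d.pkl','rb')); T,S=d['top'],d['scene']
px=lambda p,k,o:(np.array(p,float)+.5)/k-.5+np.array(o)
W=lambda p,q:np.c_[q[0]+np.cos(q[2])*p[:,0]-np.sin(q[2])*p[:,1],q[1]+np.sin(q[2])*p[:,0]+np.cos(q[2])*p[:,1],p[:,2]]
# counter
ct=px([(95,230),(159,234),(223,237),(286,239),(351,242),(323,169)],4,(258,148))
cs=px([(407,405-304),(346,394-304),(290,383-304),(232,373-304),(177,361-304),(170,399-304)],4,(128,168))
cc=px([(30,275),(412,291)],4,(258,148))
a=np.radians(10.3);N=np.array([-np.sin(a),0,np.cos(a)]);U=np.array([np.cos(a),0,np.sin(a)])
def keys(s0,yk,yc,h):
    o=np.array([-80,0,22.])
    return np.array([o+U*s0+N*h+[0,yk+42*(2-i),0] for i in range(5)]+[o+U*(s0+47)+N*h+[0,yc,0]])
C0=np.array([(-80,125,0),(-80,-125,0.)])
def res(v,h=9):
    k=W(keys(*v[3:6],h),v); return np.r_[(proj(T,k)-ct).ravel(),(proj(S,k)-cs).ravel(),(proj(T,W(C0,v))-cc).ravel()]
v=LS(res,[500,-100,0,25,0,-60],x_scale=[10,10,.1,10,10,10]).x
print('counter',v.round(3)); print(res(v).reshape(-1,2).round(1).tolist())
k=W(keys(*v[3:6],9),v);print('keys',k.round(1).tolist(), 'N',(W(N[None],[0,0,v[2]])).round(3))
g=LS(lambda w:res(w[:6],w[6]),np.r_[v,9],x_scale=[10,10,.1,10,10,10,10]).x; print('free h',g.round(2))
# microscope
pm=px([(90,304),(769,220),(25,112)],5,(70,175)); M0=np.array([(-200,180,0),(-200,-180,0),(-105,180,75.)])
rm=lambda m:(proj(T,W(M0,m))-pm).ravel()
m=LS(rm,[600,200,0],x_scale=[10,10,.1]).x
print('scope',m.round(3),rm(m).round(1))
b=np.arctan2(63,95);n=np.array([-np.sin(b),0,np.cos(b)]);u=np.array([np.cos(b),0,np.sin(b)])
fl=lambda s,y,h:np.array([-200,0,12.])+u*s+n*h+[0,y,0]
def loc(p,h): # pixel crop a -> s,y at height h above flank
    return LS(lambda w:(proj(T,W(fl(w[0],w[1],h)[None],m))-px([p],5,(70,175))).ravel(),[50,0]).x.round(1)
for nm,p,h in [('panel',(258,130),0),('panel',(670,85),0),('panel',(688,185),0),('panel',(282,235),0),('knob',(582,156),17),('L bot',(345,214),6),('L top',(330,135),12),('R bot',(461,199),6),('R top',(449,122),12),('Rmid',(456,165),6),('Lmid',(338,178),6),('R darktop',(453,139),9)]: print(nm,loc(p,h))
E
python3 fit.py
```

```text
counter [ 5.74393e+02 -1.61107e+02 -6.80000e-02  3.07140e+01  4.98400e+00
 -5.81020e+01]
[[-0.1, -0.3], [-0.0, -0.6], [0.0, -0.6], [0.4, -0.4], [0.2, -0.5], [0.2, -0.5], [0.2, -0.8], [0.6, -0.9], [0.1, -0.9], [0.3, -1.1], [0.1, -0.8], [0.3, -0.9], [1.4, -0.4], [-1.4, -0.4]]
keys [[529.2, -68.8, 36.3], [526.3, -110.7, 36.3], [523.5, -152.6, 36.3], [520.6, -194.5, 36.3], [517.7, -236.4, 36.3], [565.3, -218.7, 44.8]] N [[-0.178  0.012  0.984]]
free h [ 5.7333e+02 -1.6098e+02 -7.0000e-02  3.0340e+01  4.0500e+00 -5.9330e+01
  5.0500e+00]
scope [6.80286e+02 2.85555e+02 9.50000e-02] [ 1.4 -0.3 -0.7  0.3 -0.7  0.1]
panel [88.5 67.4]
panel [  86.1 -143.2]
panel [  26.8 -143.4]
panel [26.2 70.5]
knob [ 60.3 -94.8]
L bot [37.4 33.7]
L top [86.7 28.7]
R bot [ 38.  -26.8]
R top [ 86.  -31.4]
Rmid [ 58.1 -28.4]
Lmid [58.8 32.3]
R darktop [ 74.7 -30.7]
```

The fit matches the known sizes to about 1 px (2.7 mm). I'll move the corner heights to the top edges, then compute the targets and the moves.

```bash
sed -i 's/(-80,125,0),(-80,-125,0.)/(-80,125,22),(-80,-125,22.)/; s/(-200,180,0),(-200,-180,0)/(-200,180,12),(-200,-180,12)/' fit.py
cat >> fit.py <<'E'
from scipy.spatial.transform import Rotation as Ro
def rw(a,q): return W(a[None],[0,0,q[2]])[0]
def frame(up,row): # tool z = -up, tool y = row dir
    z=-up; y=row; return np.c_[np.cross(y,z),y,z]
P0=57.5; yr=loc((456,165),6)[1]; yr=(yr+loc((338,178),6)[1]-60+loc((582,156),17)[1]+67)/3
sc=rw(n,m); left=rw(np.array([0,1.,0]),m)
out=dict(rock=(W(fl(P0+14,yr,12)[None],m)[0],frame(sc,left)),
 clear=(k[5],frame(rw(N,v),rw(np.array([0,1.,0]),v))), key2=(k[1],frame(rw(N,v),rw(np.array([0,1.,0]),v))))
for a,b in out.items(): print(a,b[0].round(1),'toolx',b[1][:,0].round(2),'z',b[1][:,2].round(3))
print('yr',yr); pickle.dump(out,open('t.pkl','wb'))
E
cat > go.py <<'E'
import sys,pickle
from h import *
from scipy.spatial.transform import Rotation as Ro
p,R=pickle.load(open('t.pkl','rb'))[sys.argv[1]]; h=float(sys.argv[2])
s=read_state(); Rc=Ro.from_euler('xyz',s['tool_rot']).as_matrix()
t=p-R[:,2]*h; D=t-s['eef_pos']
print('rotvec deg (tool)',np.degrees(Ro.from_matrix(Rc.T@R).as_rotvec()).round(2))
print('shift cm: current axes',(Rc.T@D/10).round(2),' target axes',(R.T@D/10).round(2),'clock',s['clock'],'F',s['force'].round(1),'q',s['qpos'].round(2))
E
python3 fit.py; python3 go.py rock 120
```

```text
counter [ 5.73405e+02 -1.57619e+02 -6.80000e-02  3.19990e+01  1.63900e+00
 -6.14420e+01]
[[-0.1, -0.3], [-0.0, -0.6], [0.0, -0.7], [0.4, -0.5], [0.2, -0.5], [0.2, -0.6], [0.2, -0.8], [0.6, -0.9], [0.1, -0.9], [0.3, -1.2], [0.1, -0.8], [0.3, -0.9], [0.4, -0.4], [-0.4, -0.4]]
keys [[529.2, -68.8, 36.6], [526.4, -110.7, 36.6], [523.5, -152.6, 36.6], [520.6, -194.5, 36.6], [517.8, -236.4, 36.6], [565.3, -218.7, 45.0]] N [[-0.178  0.012  0.984]]
free h [ 5.7232e+02 -1.5750e+02 -7.0000e-02  3.1550e+01  6.5000e-01 -6.2740e+01
  4.8300e+00]
scope [6.80073e+02 2.83848e+02 9.70000e-02] [ 0.2 -0.2 -0.3  0.   0.1  0.2]
panel [89.  69.2]
panel [  86.3 -141.4]
panel [  27.  -141.6]
panel [26.7 72.3]
knob [ 60.6 -93. ]
L bot [37.9 35.5]
L top [87.2 30.5]
R bot [ 38.4 -25. ]
R top [ 86.4 -29.6]
Rmid [ 58.5 -26.6]
Lmid [59.2 34.1]
R darktop [ 75.1 -28.9]
rock [536.2 243.6  61.5] toolx [-0.83 -0.08 -0.55] z [ 0.55   0.053 -0.833]
clear [ 565.3 -218.7   45. ] toolx [-0.98  0.07 -0.18] z [ 0.178 -0.012 -0.984]
key2 [ 526.4 -110.7   36.6] toolx [-0.98  0.07 -0.18] z [ 0.178 -0.012 -0.984]
yr -26.166666666666668
rotvec deg (tool) [ -7.25 -33.06 -23.7 ]
shift cm: current axes [-36.81 -27.26   6.94]  target axes [-14.72 -40.05  18.04] clock 0.1 F [0.4 0.1 0.3] q [-1.31  0.63  0.04  1.52 -0.03  1.   -0.02]
```

>>> move_arm --targets "-1 -2.4 -1.8 0 0 0 0;-1 -2.4 -1.8 0 0 0 0;-1 -2.4 -1.8 0 0 0 0;-1 -2.4 -1.8 0 0 0 0;-1 -2.4 -1.8 0 0 0 0"

```text
clock: 0.52
eef_pos: [295.3, 489.5, 230.9]
tool_rot: [-3.141, -0.0, 2.812]
force: [1.1, 0.5, -0.7]
width: 25.3
gripper_force: 0.0
```

>>> move_arm --targets "-1 -2.4 -1.8 0 0 0 0;-1 -2.4 -1.8 0 0 0 0;-1 -2.4 -1.8 0 0 0 0;-1 -2.4 -1.8 0 0 0 0;-1 -2.4 -1.8 0 0 0 0"

```text
clock: 0.93
eef_pos: [379.7, 365.5, 231.1]
tool_rot: [-3.141, -0.0, 2.812]
force: [0.8, -0.1, 0.0]
width: -0.2
gripper_force: 0.0
```

>>> move_arm --targets "-1 0 0 0 -1 -4.7 -3.4;-1 0 0 0 -1 -4.7 -3.4;-1 0 0 0 -1 -4.7 -3.4;-1 0 0 0 -1 -4.7 -3.4;-1 0 0 0 -1 -4.7 -3.4"

```text
clock: 1.35
eef_pos: [379.1, 367.3, 231.6]
tool_rot: [3.114, 0.42, 3.11]
force: [1.1, -1.0, -0.5]
width: -0.2
gripper_force: 0.0
```

```bash
python3 go.py rock 80
```

```text
rotvec deg (tool) [-1.95 -9.41 -6.6 ]
shift cm: current axes [ -6.49 -12.82  13.86]  target axes [ -2.64 -13.83  14.16] clock 1.35 F [ 1.1 -1.  -0.5] q [-1.3   0.39  0.32  2.14  0.54  0.45  0.07]
```

>>> move_arm --targets "-1 0 0 0 -1 -4.7 -3.3;-1 0 0 0 -0.95 -4.7 -3.3;-1 -0.8 -3.3 3.5 0 0 0;-1 -0.8 -3.4 3.5 0 0 0;-1 -0.5 -3.4 3.5 0 0 0"

```text
clock: 1.77
eef_pos: [414.6, 332.1, 204.8]
tool_rot: [-3.127, 0.591, -3.045]
force: [1.2, -0.4, 0.1]
width: 0.1
gripper_force: 0.0
```

>>> move_arm --targets "-1 -0.4 -3.4 3.5 0 0 0;-1 0 0 0 0 0 0;-1 0 0 0 0 0 0"

```text
clock: 2.02
eef_pos: [427.7, 315.7, 196.2]
tool_rot: [-3.121, 0.593, -3.054]
force: [-0.4, -0.6, 0.4]
width: -0.0
gripper_force: 0.0
```

```bash
python3 go.py rock 15; python3 - <<'E'
from h import *
im=cams.get_image('top');cv2.imwrite('pics/c.png',cv2.convertScaleAbs(cv2.resize(im['color'][160:260,70:230,::-1],None,fx=5,fy=5,interpolation=cv2.INTER_CUBIC),alpha=1.3))
print((proj(im,read_state()['eef_pos'])-[70,160])*5)
E
```

```text
rotvec deg (tool) [-1.44  0.43 -0.42]
shift cm: current axes [-0.92 -7.83 15.52]  target axes [-0.98 -8.22 15.31] clock 2.0167 F [-0.4 -0.6  0.4] q [-1.31  0.48  0.44  2.32  1.61  0.26 -0.86]
[[202.8837917  448.41741316]]
```

View pics/c.png

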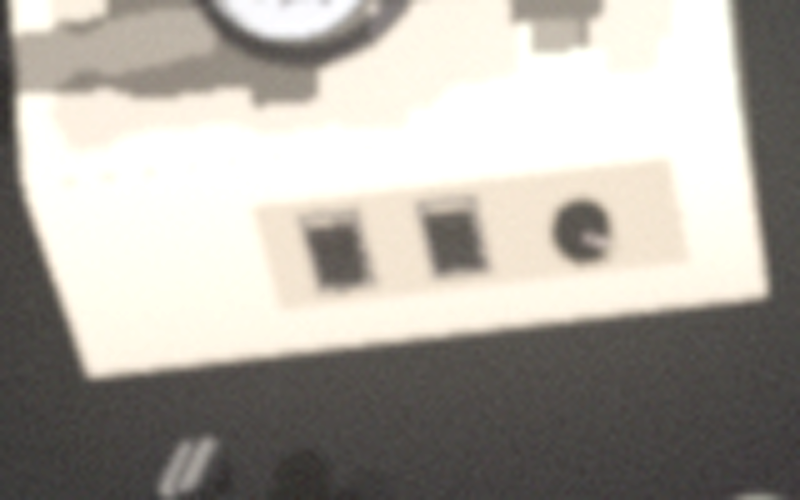

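The top view shows the rockers unchanged, with the shut fingertips at about (203,440). My projected TCP is (203,448), so they agree. The wrist is near its q6 limit, so I'll move outward more slowly.

>>> move_arm --targets "-1 0 -1.8 1.8 0 0 0;-1 -0.2 -1.8 1.8 0 0 0;-1 -0.2 -1.8 1.8 0 0 0;-1 -0.3 -1.6 1.8 0 0 0;-1 -0.2 -1 1.8 0 0 0"

```text
clock: 2.48
eef_pos: [488.3, 245.8, 135.0]
tool_rot: [-3.12, 0.597, -3.054]
force: [1.1, 0.6, -0.8]
width: -0.1
gripper_force: 0.0
```

```bash
python3 go.py rock 15
```

```text
rotvec deg (tool) [-1.51  0.64 -0.43]
shift cm: current axes [ 0.18 -0.49  7.26]  target axes [ 0.1  -0.68  7.25] clock 2.4833 F [ 1.1  0.6 -0.8] q [-0.82  0.59  0.1   2.39  2.32  0.44 -1.39]
```

>>> move_arm --targets "-1 0.1 -0.6 1.5 -1.5 0.6 -0.4;-1 0 0 1.8 0 0 0;-1 0 0 1.8 0 0 0;-1 0 0 1.3 0 0 0;-1 0 0 0 0 0 0"

```text
clock: 2.9
eef_pos: [524.0, 243.4, 79.9]
tool_rot: [-3.139, 0.585, -3.045]
force: [-0.1, 0.3, -0.4]
width: -0.2
gripper_force: 0.0
```

```bash
python3 go.py rock 0; python3 - <<'E'
from h import *
im=cams.get_image('top');cv2.imwrite('pics/e.png',cv2.convertScaleAbs(cv2.resize(im['color'][160:260,70:230,::-1],None,fx=5,fy=5,interpolation=cv2.INTER_CUBIC),alpha=1.3))
print((proj(im,read_state()['eef_pos'])-[70,160])*5)
E
```

```text
rotvec deg (tool) [-0.13 -0.01  0.  ]
shift cm: current axes [-0.01 -0.09  2.21]  target axes [-0.01 -0.1   2.21] clock 2.9 F [-0.1  0.3 -0.4] q [-0.66  0.73 -0.01  2.34  2.49  0.53 -1.48]
[[437.34480344 244.57758508]]
```

View pics/e.png

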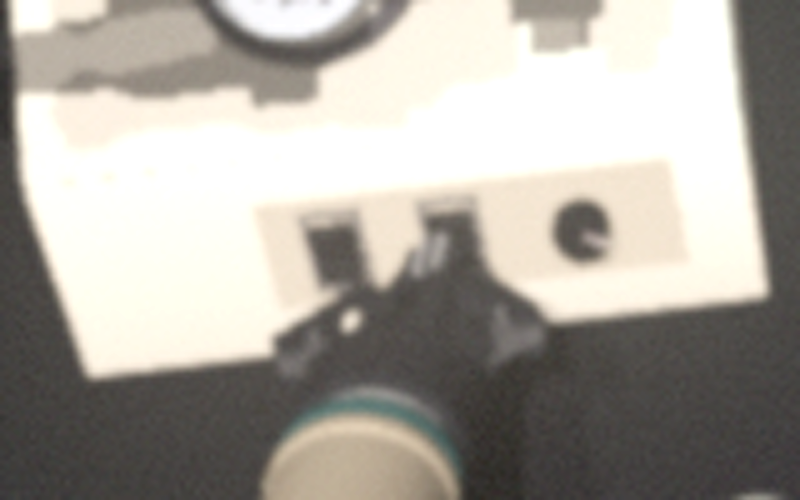

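The fingertips are at (430,245), just below and in front of the right rocker, as expected. Now I'll push along the normal.

>>> move_arm --targets "-1 0 -0.1 1 0 0 0;-1 0 0 0.8 0 0 0;-1 0 0 0.3 0 0 0;-1 0 0 0 0 0 0"

```text
clock: 3.28
eef_pos: [534.6, 243.7, 63.3]
tool_rot: [-3.14, 0.586, -3.044]
force: [-0.1, 0.2, 0.2]
width: 0.0
gripper_force: 0.0
```

>>> move_arm --targets "-1 0 0 0.2 0 0 0;-1 0 0 0.15 0 0 0"

```text
clock: 3.45
eef_pos: [536.2, 243.9, 60.9]
tool_rot: [-3.141, 0.586, -3.044]
force: [0.1, 0.0, -0.4]
width: -0.2
gripper_force: 0.0
```

>>> move_arm --targets "-1 0 0 0.15 0 0 0;-1 0 0 0 0 0 0"

```text
clock: 3.62
eef_pos: [537.2, 243.9, 59.5]
tool_rot: [-3.141, 0.586, -3.044]
force: [0.4, -1.0, -0.5]
width: 0.0
gripper_force: 0.0
```

```bash
python3 go.py rock -6
```

```text
rotvec deg (tool) [-0.01  0.01  0.05]
shift cm: current axes [-0.03 -0.02  0.38]  target axes [-0.03 -0.02  0.38] clock 3.6167 F [ 0.4 -1.  -0.5] q [-0.63  0.78 -0.03  2.32  2.53  0.56 -1.49]
```

>>> move_arm --targets "-1 0 0 0.1 0 0 0;-1 0 0 0.1 0 0 0"

```text
clock: 3.78
eef_pos: [538.8, 244.0, 58.4]
tool_rot: [-3.141, 0.587, -3.044]
force: [-0.8, -0.5, 4.0]
width: 0.1
gripper_force: 1.7
```

>>> move_arm --targets "-1 0 0 0.1 0 0 0;-1 0 0 0.1 0 0 0"

```text
clock: 3.95
eef_pos: [540.3, 244.2, 56.9]
tool_rot: [-3.141, 0.588, -3.045]
force: [0.9, 0.3, 3.5]
width: 0.0
gripper_force: 1.4
```

>>> move_arm --targets "-1 0 0 0.1 0 0 0;-1 0 0 0 0 0 0"

```text
clock: 4.12
eef_pos: [540.1, 244.2, 55.3]
tool_rot: [-3.141, 0.586, -3.044]
force: [0.1, 1.0, 2.3]
width: -0.2
gripper_force: 0.6
```

```bash
python3 go.py rock -6
```

```text
rotvec deg (tool) [-0.01  0.01  0.04]
shift cm: current axes [-0.02 -0.02 -0.13]  target axes [-0.02 -0.02 -0.13] clock 4.1167 F [0.1 1.  2.3] q [-0.62  0.79 -0.03  2.31  2.53  0.56 -1.5 ]
```

>>> move_arm --targets "-1 0 0 0.1 0 0 0;-1 0 0 0 0 0 0"

```text
clock: 4.28
eef_pos: [540.2, 244.2, 54.6]
tool_rot: [-3.141, 0.586, -3.044]
force: [-0.8, -0.3, 3.6]
width: 0.0
gripper_force: 2.0
```

>>> move_arm --targets "-1 0 0 0.1 0 0 0;-1 0 0 0 0 0 0"

```text
clock: 4.45
eef_pos: [540.3, 244.2, 54.5]
tool_rot: [-3.141, 0.586, -3.043]
force: [-6.1, -1.8, 13.4]
width: 0.0
gripper_force: 7.3
```

```bash
python3 go.py rock -6
```

```text
rotvec deg (tool) [0.02 0.03 0.07]
shift cm: current axes [-0.05 -0.02 -0.21]  target axes [-0.05 -0.02 -0.21] clock 4.45 F [-6.1 -1.8 13.4] q [-0.62  0.79 -0.03  2.31  2.54  0.57 -1.5 ]
```

It hit a firm stop at 15 N along the normal after about 6 mm of travel, which matches the rocker going right over. I'll add a small extra push, then retreat and look.

>>> move_arm --targets "-1 0 0 0.05 0 0 0;-1 0 0 0 0 0 0;-1 0 0 -1.5 0 0 0;-1 0 0 -3 0 0 0;-1 0 0 -3 0 0 0"

```text
clock: 4.87
eef_pos: [498.3, 239.5, 114.7]
tool_rot: [-3.139, 0.581, -3.044]
force: [0.8, 0.6, 0.2]
width: 0.0
gripper_force: 0.0
```

>>> move_arm --targets "-1 0 0 -3 0 0 0;-1 0 0 -3 0 0 0;-1 0 0 0 0 0 0;-1 0 0 0 0 0 0"

```text
clock: 5.2
eef_pos: [466.0, 237.9, 166.6]
tool_rot: [3.141, 0.586, -3.043]
force: [-0.2, 0.2, -0.2]
width: 0.2
gripper_force: 0.0
```

```bash
python3 go.py key2 100; python3 - <<'E'
from h import *
im=cams.get_image('top');cv2.imwrite('pics/f.png',cv2.convertScaleAbs(cv2.resize(im['color'][160:260,70:230,::-1],None,fx=5,fy=5,interpolation=cv2.INTER_CUBIC),alpha=1.3))
E
```

```text
rotvec deg (tool) [ 3.64 23.22  8.94]
shift cm: current axes [  1.08 -34.99   3.06]  target axes [ -5.93 -34.37   4.29] clock 5.2 F [-0.2  0.2 -0.2] q [-0.85  0.49  0.13  2.43  2.3   0.38 -1.35]
```

View pics/f.png

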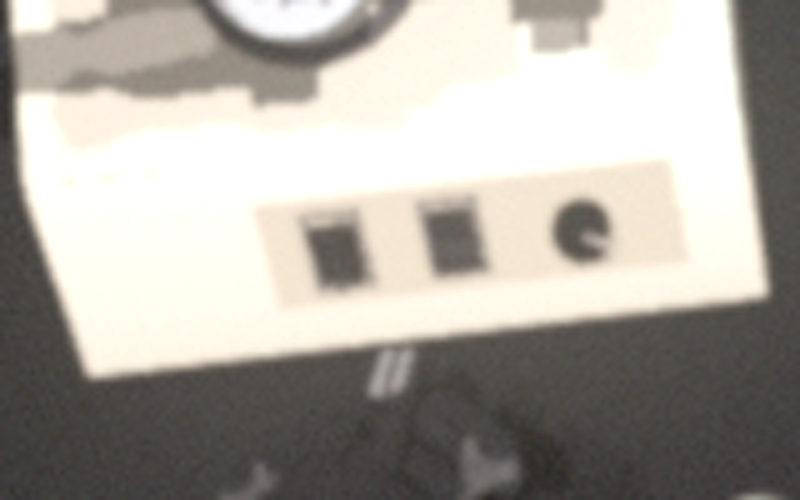

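The right rocker now looks different from the left one: its upper half is flat and lit, and the dark area starts higher up. The knob mark is unchanged at (600,240). Next is the clear bar.

>>> move_arm --targets "-1 0 -1 0 0.9 5.8 2.2;-1 0 -1 0 0.9 5.8 2.2;-1 0 -1 0 0.9 5.8 2.2;-1 0 -1 0 0.9 5.8 2.2;-1 0 0 0 0 0 0"

```text
clock: 5.67
eef_pos: [473.3, 204.3, 163.6]
tool_rot: [-3.091, 0.461, -3.104]
force: [0.4, 1.2, -0.0]
width: -0.0
gripper_force: 0.0
```

```bash
python3 go.py clear 110
```

```text
rotvec deg (tool) [-0.96 16.23  5.35]
shift cm: current axes [ -4.61 -42.17   5.58]  target axes [ -9.75 -41.57   2.83] clock 5.6667 F [ 0.4  1.2 -0. ] q [-0.73  0.47  0.08  2.33  1.59  0.27 -0.61]
```

>>> move_arm --targets "-1 0 -2 0 0 4 1.3;-1 0 -2 0 0 4 1.3;-1 0 -2 0 0 4 1.3;-1 0 -2 0 0 4 1.3;-1 0 -2 0 0 0 0"

```text
clock: 6.08
eef_pos: [476.2, 138.4, 165.7]
tool_rot: [-3.102, 0.318, 3.119]
force: [1.3, 0.0, 0.6]
width: 0.2
gripper_force: 0.0
```

```bash
python3 go.py clear 110
```

```text
rotvec deg (tool) [-1.62  7.97  2.38]
shift cm: current axes [ -6.97 -35.23   5.01]  target axes [ -8.99 -35.01   2.9 ] clock 6.0833 F [1.3 0.  0.6] q [-0.35  0.44 -0.16  2.27  0.97  0.31  0.14]
```

>>> move_arm --targets "-1 -1 -3 0 -0.5 2.7 0.8;-1 -1 -3 0 -0.5 2.7 0.8;-1 -1 -3 0 -0.5 2.6 0.8;-1 -1 -3 0 0 0 0;-1 -1 -3 0 0 0 0"

```text
clock: 6.5
eef_pos: [512.6, -3.9, 179.0]
tool_rot: [-3.127, 0.201, 3.079]
force: [0.4, 0.4, -0.5]
width: 0.1
gripper_force: 0.0
```

>>> move_arm --targets "-1 -0.8 -3 0 0 0 0;-1 -0.8 -3 0 0 0 0;-1 -0.8 -3 0 0 0 0;-1 -0.5 -3 0 0 0 0;-1 0 -2 0 0 0 0"

```text
clock: 6.92
eef_pos: [531.6, -147.4, 186.4]
tool_rot: [-3.125, 0.201, 3.077]
force: [-0.3, -0.6, -0.1]
width: 0.0
gripper_force: 0.0
```

```bash
python3 go.py clear 15
```

```text
rotvec deg (tool) [-0.9   1.22  0.16]
shift cm: current axes [-0.96 -6.68 13.23]  target axes [-1.26 -6.88 13.1 ] clock 6.9167 F [-0.3 -0.6 -0.1] q [ 0.63  0.52 -0.58  2.02  0.56  0.53  1.18]
```

>>> move_arm --targets "-1 -0.4 -2.3 0 -0.9 1.2 0.2;-1 -0.4 -2.3 0 0 0 0;-1 -0.4 -2.3 0 0 0 0;-1 0 0 3.5 0 0 0;-1 0 0 3.5 0 0 0"

```text
clock: 7.33
eef_pos: [552.0, -217.3, 120.4]
tool_rot: [-3.141, 0.184, 3.071]
force: [1.0, -0.5, -0.0]
width: -0.3
gripper_force: 0.0
```

>>> move_arm --targets "-1 0 0 3.5 0 0 0;-1 0 0 1.5 0 0 0;-1 0 0 0 0 0 0"

```text
clock: 7.58
eef_pos: [557.6, -212.7, 66.7]
tool_rot: [3.138, 0.172, 3.077]
force: [-0.3, -0.4, 0.3]
width: 0.0
gripper_force: 0.0
```

```bash
python3 go.py clear 0; python3 - <<'E'
from h import *
p=read_state()['eef_pos'];v=[]
for c,x,y in(('top',258,148),('scene',128,168)):
    im=cams.get_image(c);v.append(cv2.convertScaleAbs(cv2.resize(im['color'][y:y+74,x:x+120,::-1],None,fx=4,fy=4,interpolation=cv2.INTER_CUBIC),alpha=1.3));print((proj(im,p)-[x,y])*4)
cv2.imwrite('pics/g.png',np.vstack(v))
E
```

```text
rotvec deg (tool) [ 0.26 -0.42  0.22]
shift cm: current axes [-0.43 -0.56  2.28]  target axes [-0.42 -0.55  2.28] clock 7.5833 F [-0.3 -0.4  0.3] q [ 0.63  0.76 -0.43  1.95  0.69  0.39  1.21]
[[320.9298405  173.25400561]]
[[177.86488539  57.84099997]]
```

View pics/g.png

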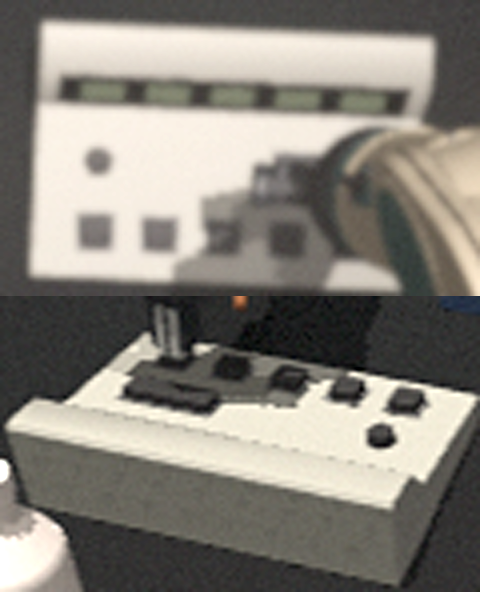

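The scene view shows the fingertip at (172,358), above and just in front of the clear bar's middle at (170,399), where I predicted it. I'll correct sideways and press.

>>> move_arm --targets "-1 -0.4 -0.5 0 0.3 -0.4 0.2;-1 0 0 0.9 0 0 0;-1 0 0 0.9 0 0 0;-1 0 0 0 0 0 0"

```text
clock: 8.02
eef_pos: [567.2, -219.0, 54.3]
tool_rot: [-3.139, 0.187, 3.074]
force: [-0.4, 0.8, 0.8]
width: 0.1
gripper_force: 0.0
```

>>> move_arm --targets "-1 0 0 0.15 0 0 0;-1 0 0 0.15 0 0 0"

```text
clock: 8.18
eef_pos: [568.2, -218.7, 52.4]
tool_rot: [-3.139, 0.188, 3.074]
force: [-0.1, -0.1, 0.7]
width: 0.0
gripper_force: 0.0
```

>>> move_arm --targets "-1 0 0 0.15 0 0 0;-1 0 0 0.15 0 0 0"

```text
clock: 8.35
eef_pos: [568.8, -218.8, 49.5]
tool_rot: [-3.139, 0.189, 3.074]
force: [-0.2, 0.3, -0.7]
width: -0.1
gripper_force: 0.0
```

```bash
python3 go.py clear -5
```

```text
rotvec deg (tool) [-0.11  0.5   0.05]
shift cm: current axes [ 0.43 -0.01  0.88]  target axes [ 0.42 -0.01  0.88] clock 8.35 F [-0.2  0.3 -0.7] q [ 0.6   0.79 -0.38  1.94  0.71  0.34  1.18]
```

>>> move_arm --targets "-1 0.4 0 0 0 0.5 0;-1 0 0 0.2 0 0 0;-1 0 0 0.1 0 0 0;-1 0 0 0 0 0 0"

```text
clock: 8.68
eef_pos: [565.2, -218.5, 45.4]
tool_rot: [-3.14, 0.179, 3.074]
force: [-0.0, 0.1, 0.5]
width: 0.2
gripper_force: 0.0
```

>>> move_arm --targets "-1 0 0 0.1 0 0 0;-1 0 0 0.1 0 0 0"

```text
clock: 8.85
eef_pos: [565.8, -218.6, 43.8]
tool_rot: [-3.14, 0.18, 3.074]
force: [-0.2, -0.2, 2.2]
width: 0.1
gripper_force: 0.9
```

>>> move_arm --targets "-1 0 0 0.1 0 0 0;-1 0 0 0.1 0 0 0"

```text
clock: 9.02
eef_pos: [566.1, -218.6, 41.8]
tool_rot: [-3.139, 0.18, 3.074]
force: [-1.1, 0.7, 2.6]
width: 0.1
gripper_force: 1.2
```

```bash
python3 go.py clear -5
```

```text
rotvec deg (tool) [-0.12  0.    0.05]
shift cm: current axes [ 0.02 -0.01  0.18]  target axes [ 0.02 -0.01  0.18] clock 9.0167 F [-1.1  0.7  2.6] q [ 0.59  0.8  -0.37  1.94  0.72  0.33  1.18]
```

Contact came at the expected height. I'll press on to the hard stop.

>>> move_arm --targets "-1 0 0 0.1 0 0 0;-1 0 0 0.1 0 0 0;-1 0 0 0 0 0 0"

```text
clock: 9.27
eef_pos: [566.5, -218.7, 39.8]
tool_rot: [-3.139, 0.18, 3.074]
force: [-1.3, -0.1, 3.1]
width: 0.2
gripper_force: 1.6
```

>>> move_arm --targets "-1 0 0 0.1 0 0 0;-1 0 0 0 0 0 0"

```text
clock: 9.43
eef_pos: [566.5, -218.7, 39.6]
tool_rot: [-3.139, 0.18, 3.074]
force: [-3.3, 0.9, 9.3]
width: -0.2
gripper_force: 4.9
```

```bash
python3 go.py clear -5
```

```text
rotvec deg (tool) [-0.14 -0.    0.05]
shift cm: current axes [ 0.02 -0.01 -0.05]  target axes [ 0.02 -0.01 -0.05] clock 9.4333 F [-3.3  0.9  9.3] q [ 0.59  0.81 -0.37  1.94  0.72  0.33  1.17]
```

That's the bottom: force rose from 3.3 N to 10 N with no further travel. I'll lift and move on to key_2.

>>> move_arm --targets "-1 0 0 -1.5 0 0 0;-1 0 0 -2 0 0 0;-1 0 0 -2 0 0 0;-1 0 0 0 0 0 0;-1 0 0 0 0 0 0"

```text
clock: 9.85
eef_pos: [557.2, -218.3, 93.7]
tool_rot: [-3.139, 0.181, 3.074]
force: [0.0, -0.4, -0.0]
width: 0.1
gripper_force: 0.0
```

```bash
python3 go.py key2 45
```

```text
rotvec deg (tool) [-0.14  0.09  0.01]
shift cm: current axes [ 4.77 10.53  0.4 ]  target axes [ 4.77 10.53  0.43] clock 9.85 F [ 0.  -0.4 -0. ] q [ 0.66  0.72 -0.47  1.94  0.66  0.43  1.23]
```

>>> move_arm --targets "-1 0.95 2.1 0 0 0 0;-1 0.95 2.1 0 0 0 0;-1 0.95 2.1 0 0 0 0;-1 0.95 2.1 0 0 0 0;-1 0.95 2.1 0 0 0 0"

```text
clock: 10.27
eef_pos: [516.2, -109.0, 83.1]
tool_rot: [-3.14, 0.178, 3.074]
force: [0.1, 0.0, -0.4]
width: 0.1
gripper_force: 0.0
```

>>> move_arm --targets "-1 0 0 0 0 0 0;-1 0 0 0 0 0 0;-1 0 0 0 0 0 0"

```text
clock: 10.52
eef_pos: [517.2, -110.4, 83.6]
tool_rot: [-3.139, 0.179, 3.074]
force: [0.2, -0.3, 0.5]
width: -0.2
gripper_force: 0.0
```

```bash
python3 go.py key2 10
```

```text
rotvec deg (tool) [-0.14 -0.07  0.04]
shift cm: current axes [-0.06  0.05  3.79]  target axes [-0.06  0.04  3.79] clock 10.5167 F [ 0.2 -0.3  0.5] q [ 0.38  0.65 -0.31  2.14  0.75  0.26  0.93]
```

q6 is close to its lower limit, so I'll hold the tool 6° nearer to vertical for this key.

>>> move_arm --targets "-1 0 0 0 0 3 0;-1 0 0 0 0 3 0;-1 0 0 0 0 0 0;-1 0 0 0 0 0 0"

```text
clock: 10.85
eef_pos: [517.9, -111.4, 83.8]
tool_rot: [-3.14, 0.076, 3.071]
force: [-0.7, 0.7, -0.3]
width: 0.2
gripper_force: 0.0
```

```bash
python3 go.py key2 10
```

```text
rotvec deg (tool) [-0.1  -5.93 -0.14]
shift cm: current axes [-0.37  0.13  3.77]  target axes [0.02 0.13 3.79] clock 10.85 F [-0.7  0.7 -0.3] q [ 0.46  0.69 -0.45  2.04  0.66  0.47  1.03]
```

>>> move_arm --targets "-1 -0.15 0.1 1.3 0 0 0;-1 -0.1 0 1.3 0 0 0;-1 -0.1 0 1.1 0 0 0;-1 0 0 0 0 0 0;-1 0 0 0 0 0 0"

```text
clock: 11.27
eef_pos: [522.6, -109.6, 47.0]
tool_rot: [-3.139, 0.073, 3.074]
force: [0.5, 0.5, -0.2]
width: 0.1
gripper_force: 0.0
```

```bash
python3 go.py key2 0; python3 - <<'E'
from h import *
p=read_state()['eef_pos'];v=[]
for c,x,y in(('top',258,148),('scene',128,168)):
    im=cams.get_image(c);v.append(cv2.convertScaleAbs(cv2.resize(im['color'][y:y+74,x:x+120,::-1],None,fx=4,fy=4,interpolation=cv2.INTER_CUBIC),alpha=1.3));print((proj(im,p)-[x,y])*4)
cv2.imwrite('pics/i.png',np.vstack(v))
E
```

```text
rotvec deg (tool) [-0.13 -6.1   0.04]
shift cm: current axes [-0.3  -0.08  1.07]  target axes [-0.19 -0.08  1.09] clock 11.2667 F [ 0.5  0.5 -0.2] q [ 0.41  0.75 -0.38  2.04  0.71  0.39  0.98]
[[157.75928243 234.49691889]]
[[348.85664574  69.46487976]]
```

View pics/i.png

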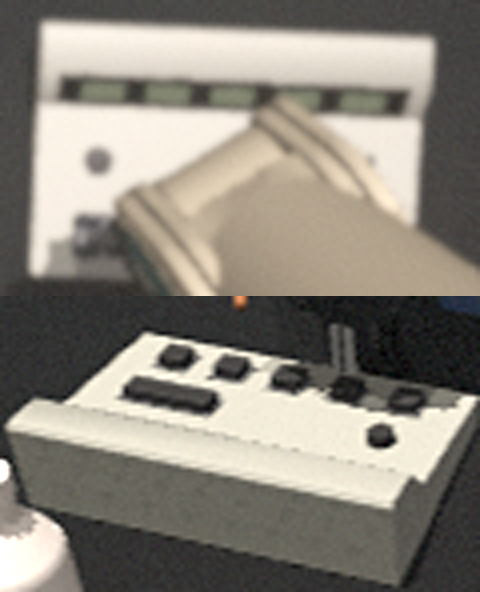

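The fingertips are at (345,370) in the scene view, directly above key 2 at (346,388). The clear bar is back up. Now I'll press key 2.

>>> move_arm --targets "-1 -0.2 -0.1 0.4 0 0 0;-1 -0.1 0 0.3 0 0 0;-1 0 0 0.1 0 0 0;-1 0 0 0 0 0 0"

```text
clock: 11.7
eef_pos: [527.0, -110.8, 39.6]
tool_rot: [-3.14, 0.075, 3.074]
force: [0.1, 0.5, 0.6]
width: -0.0
gripper_force: 0.0
```

>>> move_arm --targets "-1 0 0 0.1 0 0 0;-1 0 0 0.1 0 0 0"

```text
clock: 11.87
eef_pos: [527.2, -110.7, 37.9]
tool_rot: [-3.14, 0.075, 3.074]
force: [1.2, 0.8, 1.0]
width: -0.2
gripper_force: 0.0
```

>>> move_arm --targets "-1 0 0 0.1 0 0 0;-1 0 0 0.1 0 0 0"

```text
clock: 12.03
eef_pos: [527.5, -110.7, 35.9]
tool_rot: [-3.14, 0.075, 3.074]
force: [0.7, -0.5, 1.8]
width: 0.0
gripper_force: 0.9
```

>>> move_arm --targets "-1 0 0 0.1 0 0 0;-1 0 0 0.1 0 0 0"

```text
clock: 12.2
eef_pos: [527.8, -110.8, 34.0]
tool_rot: [-3.14, 0.075, 3.074]
force: [0.4, 0.4, 3.3]
width: -0.1
gripper_force: 1.2
```

```bash
python3 go.py key2 -5
```

```text
rotvec deg (tool) [-0.11 -5.98  0.04]
shift cm: current axes [0.08 0.   0.23]  target axes [ 0.1  -0.    0.22] clock 12.2 F [0.4 0.4 3.3] q [ 0.39  0.78 -0.35  2.04  0.73  0.37  0.96]
```

>>> move_arm --targets "-1 0 0 0.1 0 0 0;-1 0 0 0.1 0 0 0;-1 0 0 0 0 0 0"

```text
clock: 12.45
eef_pos: [528.1, -110.8, 32.1]
tool_rot: [-3.14, 0.076, 3.074]
force: [0.6, -0.3, 4.9]
width: -0.1
gripper_force: 2.0
```

>>> move_arm --targets "-1 0 0 0.1 0 0 0;-1 0 0 0 0 0 0"

```text
clock: 12.62
eef_pos: [528.3, -110.8, 31.8]
tool_rot: [-3.139, 0.076, 3.074]
force: [-1.5, 0.9, 11.8]
width: 0.3
gripper_force: 5.8
```

It bottomed out at 12 N. I'll lift clear and check.

>>> move_arm --targets "-1 0 0 -1.5 0 0 0;-1 0 0 -3 0 0 0;-1 0 0 -3 0 0 0;-1 0 0 -3 0 0 0;-1 0 0 -3 0 0 0"

```text
clock: 13.03
eef_pos: [516.7, -109.7, 166.3]
tool_rot: [-3.14, 0.073, 3.074]
force: [0.9, -1.1, -0.9]
width: 0.4
gripper_force: 0.0
```

>>> move_arm --targets "-1 0 0 0 0 0 0;-1 0 0 0 0 0 0;-1 0 0 0 0 0 0;-1 0 0 0 0 0 0"

```text
clock: 13.37
eef_pos: [516.6, -110.0, 164.2]
tool_rot: [-3.14, 0.072, 3.074]
force: [-0.7, -1.0, -0.2]
width: 0.2
gripper_force: 0.0
```

```bash
python3 - <<'E'
from h import *
im=cams.get_image('top');s=cams.get_image('scene');print(read_state()['eef_pos'],read_state()['force'])
f=lambda i,x,y,w,h,k:cv2.convertScaleAbs(cv2.resize(i['color'][y:y+h,x:x+w,::-1],(800,int(800*h/w)),interpolation=cv2.INTER_CUBIC),alpha=1.3)
cv2.imwrite('pics/j.png',np.vstack([f(im,60,130,340,160,2),f(s,110,150,200,55,4)])[:600])
E
```

```text
[ 516.83610405 -109.69703085  164.18071439] [ 0.40645785  0.51737658 -0.1399728 ]
```

View pics/j.png

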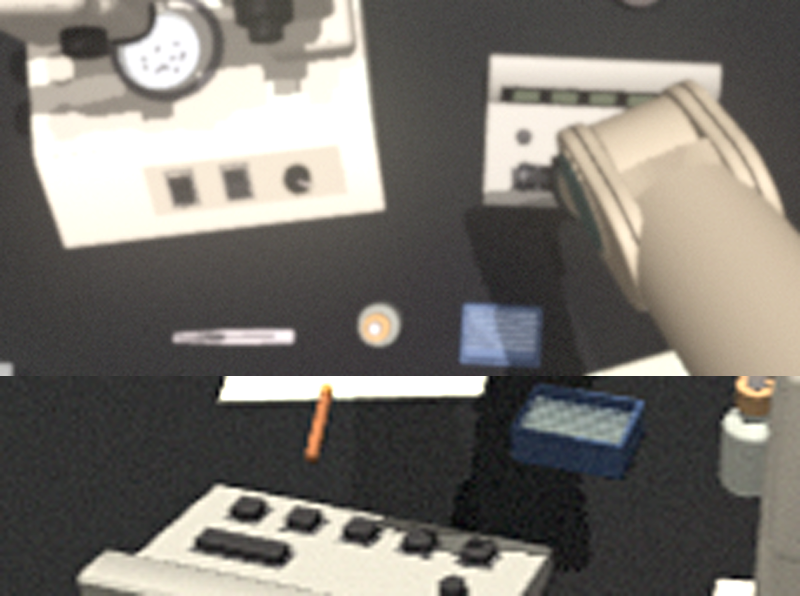

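All the keys are up again. The right rocker at (236,180) is over and the left one at (180,187) is unchanged. The forceps, dropper bottle, slide box, needle and dish are where they started, and the arm is clear, so I'm handing in.

```bash
python3 -c "
from cell import order
print(order.finish_job())"
```

```text
the job is handed in; nothing more can be done
None
```

I switched the top light on, then pressed the clear bar and key 2 fully down in that order and let each spring back. No other control was pressed, nothing looked moved in the last pictures, and the job was handed in at about 13.5 s with no verdict returned.

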